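# Comb the knife-handle blanks into two rows

### The arm

A 7-joint arm with a two-finger parallel gripper is mounted at the origin on the work surface. World frame = base frame: x ahead of the robot, y to its left, z up, the work surface at z = 0. Lengths are in mm, angles in degrees, forces in N, time in s.
With the tool pointing down it reaches from about 425 to 825 mm from the base axis. Payload 3.6 kg.
Tool frame: the origin (TCP) lies between the finger pads; the fingertips stand 8 mm ahead of it and the grasp point (between the pads) lies 11 mm behind it (env.nose_length is the distance from the TCP to the fingertips, in mm); x points along the fingers, z is the direction in which the jaws open and shut, and the axes are right-handed (so a half turn about x gives the same grasp; the last joint's range is limited). The gripper opens to 93 mm and grips with 3 to 60 N. Pads are 15 mm wide; open, the fingers measure 128 mm over their backs; the gripper's body (75 mm by 188 mm) begins 65 mm behind the grasp point.
Start: joints at [-77.722, 35.231, -0.722, 81.555, 0.464, 63.22, -2.315], TCP at [154.98, 631.224, 226.64] pointing down, gripper open.
Joint ranges: [-178.69, 178.69], [-17.37, 117.87], [-77.05, 75.6], [15.02, 138.74], [-78.02, 258.01], [0.78, 113.62], [-162.83, 162.83]. Speed limits (degrees/s): [159.86, 159.86, 180, 180, 180, 180, 180].

### API

Orientations are given as [roll, pitch, yaw] about the fixed x, y, z axes, in that order (R = Rz(yaw) Ry(pitch) Rx(roll)).
In Python, from cell import env gives the robot as it stands.
- The arm moves only by the tool play_rows, never from a script. Its argument "deltas" is a list that holds one entry, the list of rows, each a list of 7 numbers: the turn, a rotation vector about the tool's x, y, z as a fraction of full scale, then the shift along the tool's x, y, z as a fraction of full scale, then the opening, from 0 (shut) to 1 (fully open). In form: [[[wx, wy, wz, x, y, z, fingers], ...]]. A call has 1 to 5 rows; each row shifts and turns the commanded pose from where the row before left it, along the tool's axes as they then stand; what a row does not reach is not made up. Full scale, the value 1, is 30 mm for a shift and 5 degrees for a turn. A row lasts 1/8 s, in which the tool goes at most 62.5 mm and 10.7 degrees, less where a joint would pass 70% of its speed; a pose out of reach is approached as far as the arm can. A call with a number of a shift or a turn outside -1 to 1 is refused whole. A call with a gripper value outside its range is refused whole. The fingers move at their own pace and stop on an object; "force" is the grip in N (left out, the last holds). Time passes only in rows, so rows that do not move let the fingers close. It gives the time, the measured TCP pose, the force and the opening at its end, in the units of the state.
- env.state(): the state, without advancing time (a new reading comes with each control period).
- env.grab_frame(name): name is "scene" or "top" or "wrist"; returns the picture (400x640x3 uint8, red, green, blue); there is no depth.
- env.get_calibration(name): a dict with "fov_y" (degrees; the focal length in pixels is half the picture's height over the tangent of half this angle, whatever the lens; pixels are square), "cx", "cy" (the principal point, pixels), "position" and "rotation" of the camera in the world. Camera axes: x right, y up, looking along -z (the intrinsics and any distortion apply to the point x, -y, -z); pixel columns grow to the right and rows downward; lengths in mm; the calibration is good to about 2 mm. A picture is of the moment at which its call begins: read the wrist's pose just before it. get_calibration takes no time and is no camera call; for the wrist camera it gives the pose at the moment of the call.
- env.finish_job(): hands the job in, once; it reports no verdict.
The state is a dict: "time_s": time; "qpos": joint angles; "joint_vel": joint speeds; "tau": joint torques, N m; "position": TCP position; "ee_rot": TCP orientation; "ft_force": force on the tool from outside, world axes, zero at the start; "torque": the same for the moment, N m; "finger_gap": opening from 0.0 (shut) to 1.0 (fully open).
Only numpy, scipy, OpenCV 4.12 (cv2) and the standard library are available. Lean on these libraries where they do the work, as an engineer would, in place of code of your own. Each camera call takes 0.05 s, during which the arm holds its last target. There are 200 camera calls.

### The job

Take the hand rake out of its rack, stand it on its teeth on the rubber mat and let go, then take it again by its top grip. Held by the top grip, comb the loose handle blanks in each bay of the tray gently up against the far steel fence, so that they lie flat, side by side and parallel to the fence in one close row per bay; do not touch the blanks with the fingers or disturb the other things on the bench. Finally stand the rake back on the mat and let go.

Things in the scene. Friction and masses are not known exactly. Their poses are not given: they have to be found in the camera images.
- tray: fixed aluminium tray, 247 x 278 mm, two bays side by side split by a 6 mm rib along its x. Origin under its middle on the bench; +x points to the fence (steel far wall). Floor 4 mm above the origin, inside x +-117.5 mm; bays 130 mm wide (y +-3 to +-133 mm). Near wall 20 mm, sides and rib 24 mm, fence 28 mm above the bench.
- fence_left (a point): middle of the fence's inner face in the left (+y) bay, at floor level: 117.5 mm along x, 68 mm along y from the tray's origin; tray's axes
- fence_right (a point): the same in the right (-y) bay, at y = -68 mm
- rake: hand rake, 130 mm tall, 0.28 kg, same front and back. Origin: middle of the teeth's underside; z up the handle, y along the head. Steel head 112 mm (y) x 30 mm (x): five teeth 12 mm wide, 13 mm gaps, z 0 to 20, bar above to z 34, faces flush. Stands by itself on its teeth. At the start it leans 0.7 rad in the rack, handle top to +x of the rack.
- rake_shaft (a point): point on the rake's wooden shaft, 80 mm above its origin; shaft 14 x 14 mm, z 34 to 104 mm; rake's axes
- rake_grip (a point): middle of the rake's top grip, 117 mm above its origin: wood block 16 mm (x) x 36 mm (y), z 104 to 130 mm; rake's axes
- rack: fixed grey rack, 150 x 124 mm, 135 mm tall. Origin on the bench, 30 mm below the stored rake's origin, same yaw. The rake sits in it as in a chair; cheeks beside the top grip and a bar behind it keep fingers off the grip, the shaft is free on both y sides from z 34 to 100 mm; the rake lifts straight up out of it.
- mat: fixed black rubber mat, 150 (x) x 140 (y) x 4 mm, origin under its middle on the bench, its top 4 mm higher
- blank_14a: loose dark wood handle blank, square bar 14 x 14 mm, 100 mm long along its own y, 13 to 55 g; origin at its centre. Three blanks lie loose in each bay, which ones differs
- blank_17a: loose dark wood handle blank, square bar 17 x 17 mm, 100 mm long along its own y, 13 to 55 g; origin at its centre. Three blanks lie loose in each bay, which ones differs
- blank_20a: loose dark wood handle blank, square bar 20 x 20 mm, 100 mm long along its own y, 13 to 55 g; origin at its centre. Three blanks lie loose in each bay, which ones differs
- blank_14b: loose dark wood handle blank, square bar 14 x 14 mm, 100 mm long along its own y, 13 to 55 g; origin at its centre. Three blanks lie loose in each bay, which ones differs
- blank_17b: loose dark wood handle blank, square bar 17 x 17 mm, 100 mm long along its own y, 13 to 55 g; origin at its centre. Three blanks lie loose in each bay, which ones differs
- blank_20b: loose dark wood handle blank, square bar 20 x 20 mm, 100 mm long along its own y, 13 to 55 g; origin at its centre. Three blanks lie loose in each bay, which ones differs
- whetstone: bystander, 70 x 200 x 28 mm stone block; origin under its middle
- oil_bottle: bystander, white bottle 54 mm wide, 130 mm tall; origin under its middle
- hammer: bystander, hammer lying beyond the tray; origin under its middle
- mug: bystander, white mug 76 mm wide, 85 mm tall; origin under its middle
- wax_tin: bystander, metal jar 70 mm wide, 45 mm tall; origin under its middle
- carton: bystander, cardboard box 100 x 70 x 50 mm; origin under its middle
- offcut: bystander, wood piece 60 x 45 x 30 mm; origin under its middle
There are look-alikes about, which are no part of the job. What is meant by the mat is not white, and is the smaller of those in its own colour.

How it is judged:
By the outcome, as a careful person would: the job done as asked, in the order asked, and still so for the second after the job is handed in, with the robot touching nothing.
It also fails if it takes over 72 s, if anything falls off the work surface, if the arm or the gripper's body presses on something with over 40 N, if the wrist force passes 120 N, or if a joint passes its speed limit or range.

## Working session

There is one attempt and no reset: what is moved stays moved. The work goes in short steps, Python scripts to look and compute and a tool call to move; the robot and the scene stay as the last step left them, time stands still between calls to the robot, and variables do not carry over. Pictures are saved under pics/ and viewed, about 8 in all and at most 12, crops included, and the job is handed in when it is done.

Besides the shell and the picture viewer there is one more tool, called after "Request:" as name(argument=value, ...), one argument or row to a line, values as JSON. play_rows: Moves the arm, as the interface text tells. Its arguments: {"type":"object","properties":{"deltas":{"type":"array","items":{"type":"array","items":{"type":"array","items":{"type":"number"}}}},"force":{"type":"number"}},"required":["deltas"]}

```bash
ls; mkdir -p pics
python3 - <<'E'
from cell import env
import cv2
for n in ("scene","top"):
    im=env.grab_frame(n); cv2.imwrite(f"pics/{n}0.png",im[:,:,::-1])
    print(n,env.get_calibration(n))
print(env.get_calibration("wrist"))
print(env.state())
E
```

```text
pics
scene {'fov_y': 52.2911312526902, 'cx': 317.5871626323514, 'cy': 202.6510794329936, 'position': array([1441.48920377,  295.93423021,  854.39312312]), 'rotation': array([ 53.18382248,  -0.50954249, 111.93192565])}
top {'fov_y': 54.80088608767951, 'cx': 325.1905203043007, 'cy': 195.24379165130082, 'position': array([ 375.80517843,  -93.40359475, 1286.56779111]), 'rotation': array([  7.38271896,   0.93813957, -89.54362598])}
{'fov_y': 71.70360643162107, 'cx': 326.1038312671125, 'cy': 196.29357301324072, 'position': array([ 85.99571761, 647.00765219, 383.30696329]), 'rotation': array([-14.73545761,   0.11017179,  76.19205402])}
{'time_s': 0.1, 'qpos': array([-77.71997116,  35.28197069,  -0.72338146,  81.63134442,
         0.46090807,  63.21984383,  -2.31404713]), 'joint_vel': array([ 0.05053771, -0.12797806,  0.00371343, -0.21624898, -0.01039208,
       -0.02943792,  0.06730333]), 'tau': array([ 1.56923972e-03, -4.60040188e+01,  2.09858143e-01, -1.66242886e+01,
       -6.12743385e-02,  1.69842347e-02,  1.04894566e-04]), 'position': array([154.83230268, 630.57609032, 225.62124996]), 'ee_rot': array([ 179.31615625,   89.86958878, -104.47878211]), 'ft_force': array([-0.59015596,  0.18360922, -0.56475086]), 'torque': array([ 0.01531637,  0.01403181, -0.00079707]), 'finger_gap': 0.9980003775878297}
```

View pics/scene0.png

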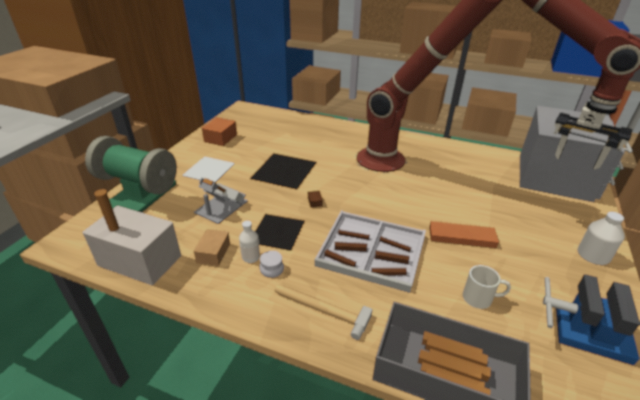

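View pics/top0.png

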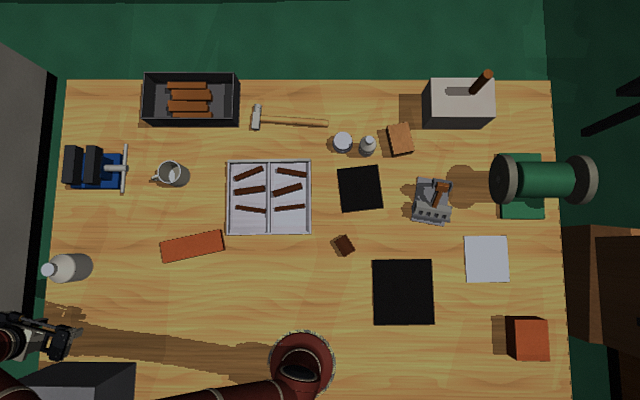

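Candidates:
- **Mat:** black mats at top px (360,188), smaller, and (403,292), larger. There is also a white one at (486,259). I choose (360,188).
- **Rake and rack:** grey rack with a leaning handle at (432,202). The grey block with a wooden stick at (460,100) is a decoy.
- **Tray:** aluminium two-bay tray at (268,198). The dark box at (190,98) with orange bars is a decoy.

Next I measure, with one close crop.

```bash
cat > h.py <<'E'
import numpy as np, cv2
from scipy.spatial.transform import Rotation as Ro
from cell import env
def K(n):
    c=env.get_calibration(n); f=200/np.tan(np.radians(c['fov_y']/2))
    return f,c['cx'],c['cy'],np.array(c['position']),Ro.from_euler('xyz',c['rotation'],degrees=True).as_matrix()
def ray(k,uv,z):
    f,cx,cy,p,R=k; uv=np.atleast_2d(np.array(uv,float))
    d=np.c_[(uv[:,0]-cx)/f,-(uv[:,1]-cy)/f,-np.ones(len(uv))]@R.T
    return p+d*((z-p[2])/d[:,2])[:,None]
def proj(k,P):
    f,cx,cy,p,R=k; q=(np.atleast_2d(P)-p)@R
    return np.c_[cx+f*q[:,0]/-q[:,2],cy-f*q[:,1]/-q[:,2]]
def rects(mask,k,z,lo,hi,off=(0,0)):
    out=[]
    for c in cv2.findContours(mask.astype(np.uint8),cv2.RETR_EXTERNAL,cv2.CHAIN_APPROX_NONE)[0]:
        if lo<cv2.contourArea(c)<hi:
            P=ray(k,c[:,0,:]+np.array(off),z)[:,:2].astype(np.float32)
            (x,y),(w,h),a=cv2.minAreaRect(P); out.append((round(x),round(y),round(w),round(h),round(a,1)))
    return out
def rows(T_R,T_p):
    "rotvec (deg) and shift (mm) in tool axes from the measured pose to the target"
    s=env.state(); R=Ro.from_euler('xyz',s['ee_rot'],degrees=True)
    return (R.inv()*Ro.from_matrix(T_R)).as_rotvec(degrees=True), R.inv().apply(np.array(T_p)-s['position'])
E
python3 - <<'E'
from h import *
k=K("top"); im=cv2.imread("pics/top0.png"); hsv=cv2.cvtColor(im,cv2.COLOR_BGR2HSV)
dark=(im.max(2)<40)
print("mats",[r for r in rects(dark,k,4,800,6000)])
sub=im[150:245,215:322]; h=hsv[150:245,215:322]
print("tray",rects(cv2.morphologyEx((h[...,1]<60).astype(np.uint8),cv2.MORPH_CLOSE,np.ones((9,9))),k,22,2000,1e5,(215,150)))
print("blanks",rects((h[...,1]>90)&(h[...,2]<120),k,20,60,500,(215,150)))
a=cv2.resize(im[148:248,215:325],None,fx=5,fy=5,interpolation=cv2.INTER_CUBIC)[:500,:400*2]
b=cv2.resize(im[165:235,400:465],None,fx=4,fy=7/7*4,interpolation=cv2.INTER_CUBIC)
o=np.zeros((500,810,3),np.uint8); o[:,:550]=a[:,:550]; o[:280,550:810]=b[:,:260]
cv2.imwrite("pics/c1.png",o[:,:800])
E
```

```text
mats [(-58, 750, 112, 437, 0.7), (-5, 21, 127, 152, 7.2), (230, -324, 206, 192, 1.3), (567, -186, 147, 137, 7.2), (606, -829, 242, 168, 85.2), (811, 367, 178, 357, 28.1), (894, 414, 157, 309, 0.0), (484, 912, 986, 232, 6.7), (978, -1079, 142, 178, 84.6), (946, -969, 277, 124, 4.8), (1169, -1054, 229, 171, 85.3)]
tray [(536, 117, 253, 280, 1.3)]
blanks [(494, 176, 99, 12, 82.3), (500, 47, 12, 97, 7.5), (556, 182, 19, 100, 8.5), (559, 56, 19, 97, 17.2), (618, 42, 98, 16, 79.9), (614, 187, 17, 98, 22.1)]
```

View pics/c1.png

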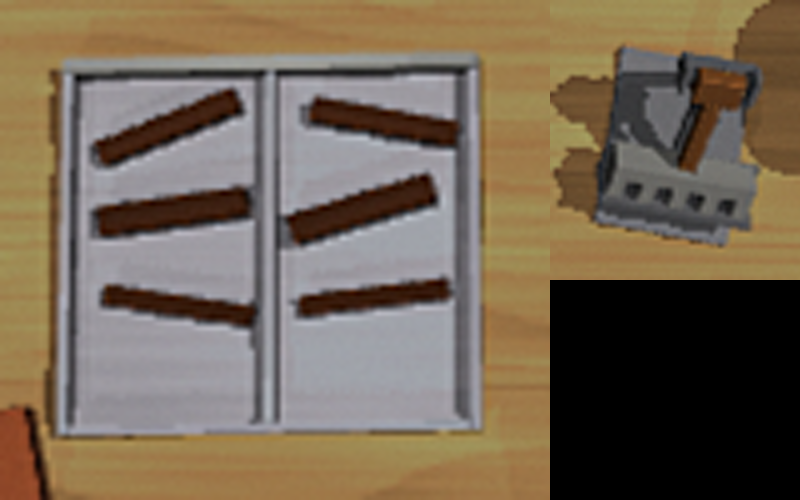

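The crop confirms the fence is the thick wall on the far (+x) side, and that the rack holds a rake whose grip is towards +x. Next I plan the hover pose over the rack.

Run:
```python
from h import *
k=K("top")
S=lambda u,v:(400+(u-550)/4,165+v/4)
print("front edge z0",ray(k,[S(597,222),S(725,245)],0))
print("left edge z0",ray(k,[S(620,48),S(597,222)],0))
print("shaft",ray(k,[S(705,130)],91), "grip",ray(k,[S(722,85)],120))
T=lambda u,v:(215+u/5,148+v/5)
print("tray outer fence top corners z28",ray(k,[T(62,58),T(479,53)],28))
print("near wall outer bottom z20",ray(k,[T(57,437),T(480,431)],20))
s=env.state();R=Ro.from_euler('xyz',s['ee_rot'],degrees=True).as_matrix();print(R.round(3),s['position'],s['qpos'])
```

```text
front edge z0 [[ 459.42743254 -359.29939888    0.        ]
 [ 441.11620831 -464.49826804    0.        ]]
left edge z0 [[ 606.17112467 -381.65233088    0.        ]
 [ 459.42743254 -359.29939888    0.        ]]
shaft [[ 525.56841611 -425.58177206   91.        ]] grip [[ 556.51311868 -431.41999739  120.        ]]
tray outer fence top corners z28 [[656.99418547 256.48096034  28.        ]
 [661.59177199 -22.54966959  28.        ]]
near wall outer bottom z20 [[405.05504343 251.67782158  20.        ]
 [411.05630629 -25.97430002  20.        ]]
[[-0.001 -0.971  0.238]
 [-0.002  0.238  0.971]
 [-1.     0.    -0.002]] [154.83230268 630.57609032 225.62124996] [-77.71997116  35.28197069  -0.72338146  81.63134442   0.46090807
  63.21984383  -2.31404713]
```

Request:
play_rows(
  deltas=[
    [[0.88,0,0,-0.6,-1,0.07,1],[0.88,0,0,-0.6,-1,0.07,1],[0.88,0,0,-0.6,-1,0.07,1],[0.88,0,0,-0.6,-1,0.07,1],[0.88,0,0,-0.6,-1,0.07,1]],
  ],
)

```text
time_s: 0.72
position: [297.4, 582.9, 316.4]
ee_rot: [-170.1, 89.9, -116.1]
ft_force: [0.8, 1.0, -0.5]
finger_gap: 1.0
```

Request:
play_rows(
  deltas=[
    [[0.88,0,0,0,-0.98,0.19,1],[0.88,0,0,0,-0.98,0.19,1],[0.88,0,0,0,-0.98,0.19,1],[0.88,0,0,0,-0.98,0.19,1],[0.88,0,0,0,-0.98,0.19,1]],
  ],
)

```text
time_s: 1.35
position: [422.0, 499.7, 316.3]
ee_rot: [-158.5, 90.0, -126.6]
ft_force: [-0.1, 0.7, -0.1]
finger_gap: 1.0
```

Request:
play_rows(
  deltas=[
    [[0.88,0,0,0,-0.95,0.33,1],[0.88,0,0,0,-0.95,0.33,1],[0.88,0,0,0,-0.95,0.33,1],[0.88,0,0,0,-0.95,0.33,1],[0.88,0,0,0,-0.95,0.33,1]],
  ],
)

```text
time_s: 1.98
position: [523.2, 389.0, 316.6]
ee_rot: [-144.2, 90.0, -134.3]
ft_force: [-0.1, -0.6, 0.1]
finger_gap: 1.001
```

Request:
play_rows(
  deltas=[
    [[0.88,0,0,0,-0.89,0.45,1],[0.88,0,0,0,-0.89,0.45,1],[0.88,0,0,0,-0.89,0.45,1],[0.88,0,0,0,-0.89,0.45,1],[0.88,0,0,0,-0.89,0.45,1]],
  ],
)

```text
time_s: 2.6
position: [593.0, 257.8, 316.6]
ee_rot: [-135.6, 90.0, -147.7]
ft_force: [0.7, 0.7, 0.3]
finger_gap: 0.999
```

Request:
play_rows(
  deltas=[
    [[0.88,0,0,0,-0.83,0.56,1],[0.88,0,0,0,-0.83,0.56,1],[0.88,0,0,0,-0.83,0.56,1],[0.88,0,0,0,-0.83,0.56,1],[0.88,0,0,0,-0.83,0.56,1]],
  ],
)

```text
time_s: 3.22
position: [627.2, 112.4, 316.6]
ee_rot: [-93.2, 90.0, -127.3]
ft_force: [0.8, 0.3, -0.2]
finger_gap: 1.001
```

Request:
play_rows(
  deltas=[
    [[0.88,0,0,0,-0.74,0.67,1],[0.88,0,0,0,-0.74,0.67,1],[0.88,0,0,0,-0.74,0.67,1],[0.88,0,0,0,-0.74,0.67,1],[0.88,0,0,0,-0.74,0.67,1]],
  ],
)

```text
time_s: 3.85
position: [625.6, -36.4, 316.6]
ee_rot: [-88.9, 90.0, -145.0]
ft_force: [-0.5, 0.5, 0.2]
finger_gap: 1.001
```

Request:
play_rows(
  deltas=[
    [[0.88,0,0,0,-0.64,0.77,1],[0.88,0,0,0,-0.64,0.77,1],[0.88,0,0,0,-0.64,0.77,1],[0.88,0,0,0,-0.64,0.77,1],[0.88,0,0,0,-0.64,0.77,1]],
  ],
)

```text
time_s: 4.47
position: [588.1, -181.0, 316.6]
ee_rot: [-76.7, 90.0, -154.8]
ft_force: [0.8, 0.4, -0.5]
finger_gap: 1.005
```

Run:
```python
from h import *
s=env.state();R=Ro.from_euler('xyz',s['ee_rot'],degrees=True).as_matrix();print(R.round(3),s['position'],s['qpos'],s['time_s'])
a=np.radians(-9.5); z=np.array([np.sin(a),-np.cos(a),0]); x=np.array([0,0,-1.]); T=np.c_[x,np.cross(z,x),z]
print(rows(T,[530,-420,260]))
```

```text
[[-0.     0.978  0.206]
 [-0.     0.206 -0.978]
 [-1.    -0.     0.   ]] [ 588.11038517 -180.96032542  316.62584758] [ -8.45652492  32.77041802  42.12873963  80.27488494 -22.0398476
  75.3116401  -43.43332777] 4.475
(array([2.14065176e+01, 3.05448629e-03, 6.85054965e-03]), array([  56.64595182, -106.17058649,  221.90608871]))
```

Request:
play_rows(
  deltas=[
    [[0.53,0,0,0.2,-0.3,0.95,1],[0.53,0,0,0.2,-0.3,0.95,1],[0.53,0,0,0.2,-0.3,0.95,1],[0.53,0,0,0.2,-0.3,0.95,1]],
  ],
)

```text
time_s: 4.97
position: [568.9, -298.5, 292.5]
ee_rot: [168.5, 90.0, 79.9]
ft_force: [0.8, -0.0, -0.0]
finger_gap: 1.002
```

Request:
play_rows(
  deltas=[
    [[0.53,0,0,0.2,-0.3,0.95,1],[0.53,0,0,0.2,-0.3,0.95,1],[0.53,0,0,0.2,-0.3,0.95,1],[0.53,0,0,0.2,-0.3,0.95,1],[0,0,0,0,0,0,1]],
  ],
)

```text
time_s: 5.6
position: [525.8, -412.3, 268.4]
ee_rot: [-55.8, 89.9, -155.2]
ft_force: [0.1, -0.2, 0.5]
finger_gap: 0.998
```

Run:
```python
from h import *
s=env.state();print(s['position'],s['ee_rot'],s['qpos'],s['time_s'])
k=K("wrist"); im=env.grab_frame("wrist")[:,:,::-1]; cv2.imwrite("pics/w1.png",im)
np.save("w1k.npy",np.array(k,dtype=object),allow_pickle=True); print(k[3])
```

```text
[ 525.7736674  -412.30700983  268.37055136] [ -55.75925908   89.85648601 -155.17865569] [ 13.96125314  40.97521948  44.79980475  75.32510807 -28.43022821
  75.01425098 -40.61045407] 5.6
[ 595.0737429  -424.39120479  425.91296106]
```

View pics/w1.png

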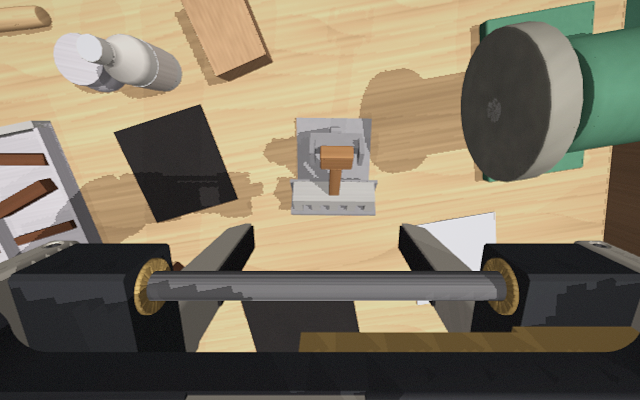

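Run:
```python
from h import *
k=np.load("w1k.npy",allow_pickle=True); im=cv2.imread("pics/w1.png")
print("TCP px",proj(k,[[525.8,-412.3,268.4]]))
print("shaft91",ray(k,[(335,178)],91),"griptop",ray(k,[(337,152)],125))
print("rack front bottom edge z0?",ray(k,[(292,214),(376,215)],0), "back",ray(k,[(298,118),(371,119)],0))
hsv=cv2.cvtColor(im,cv2.COLOR_BGR2HSV)
c=hsv[135:200,310:365]; m=(c[...,1]>130)&(c[...,0]<16)
ys,xs=np.nonzero(m)
for r in range(0,65,5):
    q=np.nonzero(m[r])[0]; print(r+135,(q.min()+310,q.max()+310) if len(q) else None)
cv2.imwrite("pics/w1c.png",cv2.resize(im[105:225,280:390],None,fx=5,fy=5,interpolation=cv2.INTER_CUBIC))
```

```text
TCP px [[324.91933081 240.86496211]]
shaft91 [[ 528.23582456 -424.72167236   91.        ]] griptop [[ 562.85246774 -431.26215158  125.        ]]
rack front bottom edge z0? [[ 462.92844383 -346.86361239    0.        ]
 [ 438.87490853 -480.90343122    0.        ]] back [[ 608.31858652 -384.84004766    0.        ]
 [ 589.17913862 -491.31417252    0.        ]]
135 None
140 None
145 None
150 (np.int64(321), np.int64(352))
155 (np.int64(321), np.int64(352))
160 (np.int64(321), np.int64(351))
165 (np.int64(321), np.int64(350))
170 (np.int64(330), np.int64(340))
175 (np.int64(330), np.int64(339))
180 (np.int64(330), np.int64(339))
185 (np.int64(330), np.int64(338))
190 (np.int64(330), np.int64(338))
195 None
```

View pics/w1c.png

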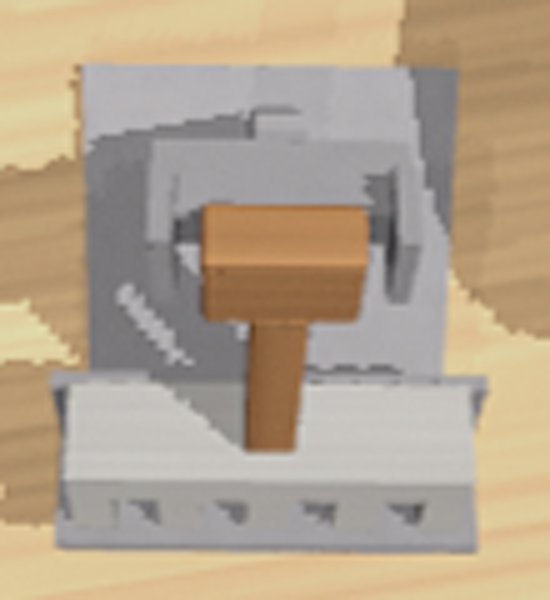

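Request:
play_rows(
  deltas=[
    [[0,0,0,1,0,0.2,0.45],[0,0,0,1,0,0.2,0.45],[0,0,0,1,0,0,0.45],[0,0,0,0.8,0,0,0.45],[0,0,0,0,0,0,0.45]],
  ],
)

```text
time_s: 6.28
position: [527.9, -418.2, 152.8]
ee_rot: [-145.7, 89.7, 115.5]
ft_force: [-0.1, -1.1, 0.5]
finger_gap: 0.512
```

Run:
```python
from h import *
s=env.state();print(s['position'],s['finger_gap'],s['ft_force'])
a=np.radians(-10); z=np.array([np.sin(a),-np.cos(a),0]); x=np.array([0,0,-1.]); T=np.c_[x,np.cross(z,x),z]
print(rows(T,[524,-424.3,71]))
k=K("wrist"); im=env.grab_frame("wrist")[:,:,::-1]
o=np.array([480.9,-416.7,30]);ax=np.array([.644*.985,-.644*.174,.765])
for t in (34,68,104,130): 
    p=proj(k,o+t*ax)[0]; cv2.circle(im:=np.ascontiguousarray(im),tuple(int(round(v)) for v in p),2,(0,255,0),-1); print(t,p)
cv2.imwrite("pics/w2.png",cv2.resize(im[60:300,200:460],None,fx=2.5,fy=2.5))
```

```text
[ 527.87364215 -418.23732711  152.8328279 ] 0.5118588005343909 [-0.07977816 -1.11977941  0.50915332]
(array([ 1.13951782, -0.21636526,  0.15101831]), array([81.81443261, -2.68100697,  6.89809007]))
34 [332.09923682 223.31975375]
68 [333.24815293 210.08976799]
104 [334.83725223 191.79098974]
130 [336.33625042 174.52974286]
```

View pics/w2.png

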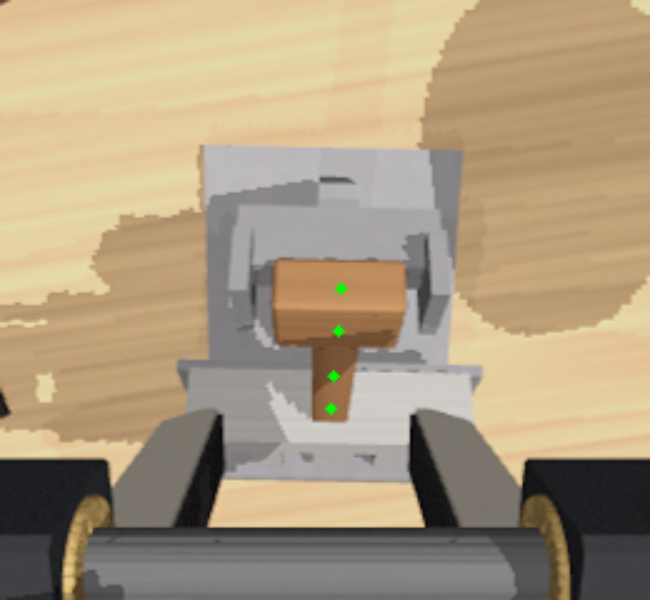

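The projected rake axis (green) lies on the shaft and grip at about (334,200), so the pose is confirmed. Next I descend and grip.

Request:
play_rows(
  deltas=[
    [[0.2,0,0,0.9,-0.1,0.23,0.45],[0,0,0,0.8,0,0,0.45],[0,0,0,0.6,0,0,0.45],[0,0,0,0.43,0,0,0.45],[0,0,0,0,0,0,0.45]],
  ],
  force=40,
)

```text
time_s: 6.95
position: [523.2, -426.9, 72.3]
ee_rot: [-129.9, 89.9, 130.2]
ft_force: [0.7, 0.4, -0.5]
finger_gap: 0.449
```

Request:
play_rows(
  deltas=[
    [[0,0,0,0,0,0,0],[0,0,0,0,0,0,0],[0,0,0,0,0,0,0],[0,0,0,0,0,0,0]],
  ],
  force=40,
)

```text
time_s: 7.45
position: [524.2, -424.7, 73.3]
ee_rot: [178.3, 89.7, 78.4]
ft_force: [-0.3, 4.6, 4.0]
finger_gap: 0.149
```

Request:
play_rows(
  deltas=[
    [[0,0,0,-0.3,0,0,0],[0,0,0,-0.7,0,0,0],[0,0,0,-0.9,0,0,0],[0,0,0,-0.9,0,0,0],[0,0,0,-0.9,0,0,0]],
  ],
)

```text
time_s: 8.07
position: [522.7, -428.4, 186.1]
ee_rot: [24.2, 89.9, -75.8]
ft_force: [0.6, -0.5, -3.5]
finger_gap: 0.145
```

Request:
play_rows(
  deltas=[
    [[0,0,0,-0.9,0,0,0],[0,0,0,-0.4,0,0,0],[0,0,0.5,0,0,0,0],[0,0,1,0,0,0,0],[0,0,1,0,0,0,0]],
  ],
)

```text
time_s: 8.7
position: [522.5, -427.5, 222.6]
ee_rot: [89.8, 77.4, -10.2]
ft_force: [-0.2, 0.8, -3.7]
finger_gap: 0.148
```

```bash
cat >> h.py <<'E'
def tool(yaw,lean,flip=1):
    "tool pose for jaws along rake y; lean = tool tilt away from straight down towards +x of the rake"
    c,s=np.cos(np.radians(yaw)),np.sin(np.radians(yaw)); l=np.radians(lean)
    z=-np.array([-s,c,0]); x=np.array([np.sin(l)*c,np.sin(l)*s,-np.cos(l)]); return np.c_[x,np.cross(z,x),z]
E
python3 - <<'E'
from h import *
s=env.state();print(s['position'],s['finger_gap'],s['ft_force'],s['qpos'])
k=np.load("w1k.npy",allow_pickle=True)
print(rects((cv2.imread("pics/w1.png")[95:230,100:250].max(2)<48),k,4,3000,20000,(100,95)))
T=tool(5,40.1); g=np.array([567,-186,75+60.]); print(rows(T,g+11*T[:,0]))
E
```

```text
[ 522.49809091 -427.47778237  222.61708185] 0.14815085670776343 [-0.17847796  0.77771113 -3.69896476] [ 17.62462584  37.54494033  39.83073342  89.12289345 -38.19733222
  55.92840225 -30.14338027]
[(545, -192, 101, 138, 7.2)]
(array([-13.57348047,   6.76120769,  27.37306883]), array([  95.45402894,  -12.42234524, -247.43648444]))
```

Request:
play_rows(
  deltas=[
    [[-0.45,0.2,0.9,0,0,-0.8,0],[-0.45,0.2,0.9,0,0,-0.8,0],[-0.45,0.2,0.9,0,0,-0.8,0]],
  ],
)

```text
time_s: 9.07
position: [531.7, -355.4, 223.1]
ee_rot: [91.3, 63.9, -1.4]
ft_force: [0.5, -1.0, -3.2]
finger_gap: 0.149
```

Request:
play_rows(
  deltas=[
    [[-0.45,0.2,0.9,0,0,-0.8,0],[-0.45,0.2,0.9,0,0,-0.8,0],[-0.45,0.2,0.9,0,0,-0.8,0],[0,0,0,0,0,-0.3,0],[0,0,0,0,0,0,0]],
  ],
)

```text
time_s: 9.7
position: [531.0, -275.7, 223.4]
ee_rot: [89.2, 50.5, 3.9]
ft_force: [-0.1, -0.4, -2.5]
finger_gap: 0.149
```

Run:
```python
from h import *
s=env.state();print(s['position'],s['finger_gap'],s['ft_force'],s['qpos'])
T=tool(5,40.1); g=np.array([567,-188,75+50.]); print(rows(T,g+11*T[:,0]))
```

```text
[ 530.95194234 -275.68622474  223.39186537] 0.1494125499932289 [-0.06519993 -0.40933095 -2.5196859 ] [ 40.03128892  23.35219917  -2.62364249 119.71869883 -77.9158953
  24.66474119  22.50880037]
(array([-0.00862623,  0.68966334,  0.56886981]), array([113.58675554, -28.94309519, -85.57796208]))
```

Request:
play_rows(
  deltas=[
    [[0,0,0,0.4,-0.1,-0.4,0],[0,0,0,0.4,-0.1,-0.4,0]],
  ],
)

```text
time_s: 9.95
position: [540.6, -252.6, 200.8]
ee_rot: [88.9, 50.5, 3.7]
ft_force: [0.2, -0.1, -5.5]
finger_gap: 0.15
```

Run:
```python
from h import *
s=env.state();print(s['position'],s['finger_gap'],s['ft_force'],s['qpos'],s['joint_vel'])
T=tool(5,40.1); g=np.array([567,-188,75+50.]); print(rows(T,g+11*T[:,0]))
```

```text
[ 540.55087984 -252.64893542  200.82890935] 0.15013675257182002 [ 0.17632171 -0.10602042 -5.54174207] [ 59.06273792  28.4237521  -34.20173671 121.54061522 -77.94283872
   6.87341358  23.46395808] [ 7.44116963e+01  2.79297410e+01 -1.27170044e+02  8.63648437e+00
 -1.00275000e-02 -7.48215046e+01  4.78326434e+00]
(array([0.06437747, 0.81915343, 0.65189401]), array([ 88.97821256, -23.29224815, -63.40114126]))
```

Request:
play_rows(
  deltas=[
    [[-0.5,0.42,0,-0.3,0.25,0,0],[-0.7,0.6,0,-0.3,0.25,0,0],[-0.76,0.64,0,-0.3,0.25,0,0],[-0.76,0.64,0,0,0,0,0]],
  ],
)

```text
time_s: 10.45
position: [540.8, -253.1, 237.2]
ee_rot: [89.2, 50.7, 21.9]
ft_force: [0.2, 0.5, -2.9]
finger_gap: 0.148
```

Run:
```python
from h import *
s=env.state();print(s['position'],s['finger_gap'],s['ft_force'],s['qpos'],s['joint_vel'].round(1))
T=tool(45,40.1); g=np.array([560,-190,75+60.]); print(rows(T,g+11*T[:,0]))
k=K("top"); print("bottle,tin z65/45",ray(k,[(367,148)],65),ray(k,[(342,143)],40))
```

```text
[ 540.81398307 -253.06762493  237.15717467] 0.14790903625722285 [ 0.19217813  0.45324263 -2.92955319] [ 51.88523206  26.06275731 -17.1400297  112.19881681 -53.32617199
  32.82871798  13.90133148] [  4.7  10.    3.  -17.1  27.3  34.4  10.7]
(array([-16.98850603,  14.72291871,   0.85380887]), array([115.87412583, -32.33244934, -54.5329636 ]))
bottle,tin z65/45 [[ 689.0078959  -206.32916457   65.        ]] [[ 712.0842624  -126.02859382   40.        ]]
```

Request:
play_rows(
  deltas=[
    [[-0.76,0.65,0,0,0,-0.3,0],[-0.76,0.65,0,0,0,-0.3,0],[-0.76,0.65,0,0,0,-0.3,0],[-0.76,0.65,0,0,0,-0.3,0],[-0.35,0.3,0.17,0,0,0,0]],
  ],
)

```text
time_s: 11.08
position: [522.9, -221.2, 236.0]
ee_rot: [90.2, 49.9, 44.9]
ft_force: [0.9, -0.6, -2.9]
finger_gap: 0.146
```

Run:
```python
from h import *
s=env.state();print(s['position'],s['finger_gap'],s['ft_force'],s['qpos'],s['joint_vel'].round(1))
T=tool(45,40.1); g=np.array([560,-190,75+50.]); print(rows(T,g+11*T[:,0]))
```

```text
[ 522.89043752 -221.19676038  235.9569778 ] 0.14618452987572098 [ 0.85402714 -0.60750776 -2.90291383] [ 53.99928585  29.77254252 -19.01651579 106.23030022 -42.69153037
  48.36902653  22.47478585] [ 6.4  7.4 -4.8 -8.2  3.5 13.9 12.9]
(array([-0.22687926,  0.04762251, -0.04743389]), array([126.95932015, -34.612911  ,   4.21233198]))
```

Orientation is good. I move to 50 mm above the mat and check from the scene and top views.

Request:
play_rows(
  deltas=[
    [[0,0,0,0.84,-0.23,0.03,0],[0,0,0,0.84,-0.23,0.03,0],[0,0,0,0.84,-0.23,0.03,0],[0,0,0,0.84,-0.23,0.03,0],[0,0,0,0.84,-0.23,0.03,0]],
  ],
)

```text
time_s: 11.7
position: [565.3, -186.0, 116.3]
ee_rot: [90.1, 49.9, 44.7]
ft_force: [1.6, -0.1, -2.4]
finger_gap: 0.146
```

Request:
play_rows(
  deltas=[
    [[0,0,0,0,0,0,0]],
  ],
)

```text
time_s: 11.82
position: [564.3, -184.4, 115.8]
ee_rot: [90.6, 49.8, 45.2]
ft_force: [-0.4, -0.5, -3.0]
finger_gap: 0.148
```

Run:
```python
from h import *
s=env.state();print(s['position'],s['qpos'],s['ft_force'])
a=env.grab_frame("scene")[:,:,::-1]; b=env.grab_frame("wrist")[:,:,::-1]
a=cv2.resize(a[150:290,200:380],None,fx=3.2,fy=3.2)[:450,:400]; b=cv2.resize(b,(400,250))
R=Ro.from_euler('xyz',s['ee_rot'],degrees=True).as_matrix()
g=s['position']-11*R[:,0]; T=tool(45,40.1); print("grasp",g, "rake base est",g-71*np.array([0,0,1]))
a=cv2.resize(env.grab_frame("scene")[140:290,190:370,::-1],None,fx=4,fy=4,interpolation=cv2.INTER_CUBIC)
cv2.imwrite("pics/m1.png",a)
```

```text
[ 564.27363825 -184.37224829  115.76176131] [ 50.74447435  41.87837635 -24.01085948 110.43019951 -49.82337504
  31.45210269  31.66324556] [-0.36542537 -0.53719817 -3.00153646]
grasp [ 559.27016315 -189.40375836  124.16706579] rake base est [ 559.27016315 -189.40375836   53.16706579]
```

View pics/m1.png

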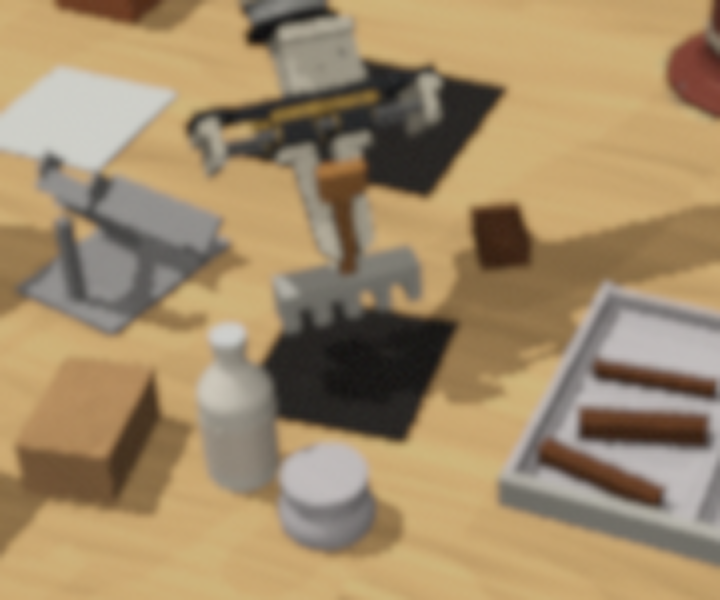

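Request:
play_rows(
  deltas=[
    [[0,0,0,0.38,-0.32,0,0],[0,0,0,0.38,-0.32,0,0],[0,0,0,0.25,-0.21,0,0],[0,0,0,0.06,-0.05,0,0],[0,0,0,0,0,0,0]],
  ],
)

```text
time_s: 12.6
position: [564.8, -184.2, 75.7]
ee_rot: [90.3, 49.8, 45.0]
ft_force: [-0.3, 0.7, -3.3]
finger_gap: 0.148
```

Request:
play_rows(
  deltas=[
    [[0,0,0,0.05,-0.04,0,0],[0,0,0,0.05,-0.04,0,0],[0,0,0,0,0,0,0]],
  ],
)

```text
time_s: 12.98
position: [564.8, -184.1, 72.0]
ee_rot: [90.2, 49.8, 44.9]
ft_force: [-0.8, 0.5, -2.4]
finger_gap: 0.148
```

Request:
play_rows(
  deltas=[
    [[0,0,0,0.05,-0.04,0,0],[0,0,0,0.05,-0.04,0,0],[0,0,0,0,0,0,0]],
  ],
)

```text
time_s: 13.35
position: [564.8, -184.0, 68.0]
ee_rot: [90.3, 49.8, 45.0]
ft_force: [0.1, -0.2, -3.1]
finger_gap: 0.145
```

Request:
play_rows(
  deltas=[
    [[0,0,0,0.03,-0.025,0,0],[0,0,0,0,0,0,0]],
  ],
)

```text
time_s: 13.6
position: [564.9, -184.0, 66.9]
ee_rot: [90.3, 49.8, 44.9]
ft_force: [0.2, -0.1, -2.8]
finger_gap: 0.149
```

Request:
play_rows(
  deltas=[
    [[0,0,0,0.03,-0.025,0,0],[0,0,0,0,0,0,0]],
  ],
)

```text
time_s: 13.85
position: [564.8, -184.1, 65.7]
ee_rot: [90.3, 49.8, 44.9]
ft_force: [-0.5, -0.0, -2.3]
finger_gap: 0.149
```

Request:
play_rows(
  deltas=[
    [[0,0,0,0.03,-0.025,0,0],[0,0,0,0,0,0,0]],
  ],
)

```text
time_s: 14.1
position: [564.8, -184.0, 64.5]
ee_rot: [90.3, 49.8, 44.9]
ft_force: [0.0, 0.8, -3.6]
finger_gap: 0.15
```

Request:
play_rows(
  deltas=[
    [[0,0,0,0.02,-0.02,0,0],[0,0,0,0,0,0,0]],
  ],
)

```text
time_s: 14.35
position: [565.0, -183.8, 64.3]
ee_rot: [90.2, 49.7, 44.9]
ft_force: [-1.4, 0.6, 1.1]
finger_gap: 0.15
```

Request:
play_rows(
  deltas=[
    [[0,0,0,0,0,0,0.6],[0,0,0,0,0,0,0.6],[0,0,0,0,0,0,0.6]],
  ],
)

```text
time_s: 14.72
position: [565.1, -184.0, 63.9]
ee_rot: [90.2, 49.8, 44.9]
ft_force: [0.7, 0.1, 0.4]
finger_gap: 0.422
```

Request:
play_rows(
  deltas=[
    [[0,0,0,-0.4,0,0,0.6],[0,0,0,-0.9,0,0,0.6],[0,0,0,-1,0,0,0.6],[0,0,0,-1,0,0,0.6],[0,0,0,-1,0,0,0.6]],
  ],
)

```text
time_s: 15.35
position: [505.0, -243.7, 163.7]
ee_rot: [90.2, 49.8, 44.9]
ft_force: [0.3, 0.0, -0.2]
finger_gap: 0.602
```

```bash
cat >> h.py <<'E'
def down(az):
    "tool straight down, jaws along azimuth az"
    c,s=np.cos(np.radians(az)),np.sin(np.radians(az)); z=np.array([c,s,0]); x=np.array([0,0,-1.]); return np.c_[x,np.cross(z,x),z]
E
python3 - <<'E'
from h import *
s=env.state();print(s['position'],s['finger_gap'],s['ft_force'],s['qpos'])
print(rows(down(45),[560,-189,280]))
E
```

```text
[ 505.00121727 -243.6570989   163.65502799] 0.601575029077771 [ 0.3361064   0.01260626 -0.17917143] [ 57.85244116  36.42791827 -20.63132548 109.58082681 -44.50250527
  42.07999837  31.34510154]
(array([-86.25539952,  31.45215303, -31.50437561]), array([-38.81408491, 134.31950129,  -0.39428316]))
```

Request:
play_rows(
  deltas=[
    [[0,0,0,-0.6,0.5,0,0.6],[-0.86,0.31,-0.31,-0.5,0.4,0,0.6],[-0.86,0.31,-0.31,-0.5,0.4,0,0.6],[-0.86,0.31,-0.31,-0.5,0.4,0,0.6],[-0.86,0.31,-0.31,-0.5,0.4,0,0.6]],
  ],
)

```text
time_s: 15.98
position: [503.5, -240.7, 263.6]
ee_rot: [80.5, 56.6, 54.4]
ft_force: [0.3, -0.2, -1.2]
finger_gap: 0.598
```

Request:
play_rows(
  deltas=[
    [[-0.86,0.31,-0.31,0,0,0,0.6],[-0.86,0.31,-0.31,0,0,0,0.6],[-0.86,0.31,-0.31,0,0,0,0.6],[-0.86,0.31,-0.31,0,0,0,0.6],[-0.86,0.31,-0.31,0,0,0,0.6]],
  ],
)

```text
time_s: 16.6
position: [503.5, -240.7, 262.9]
ee_rot: [68.9, 66.1, 65.7]
ft_force: [-0.4, 0.0, -0.3]
finger_gap: 0.603
```

Request:
play_rows(
  deltas=[
    [[-0.86,0.31,-0.31,0,0,0,0.6],[-0.86,0.31,-0.31,0,0,0,0.6],[-0.86,0.31,-0.31,0,0,0,0.6],[-0.86,0.31,-0.31,0,0,0,0.6],[-0.86,0.31,-0.31,0,0,0,0.6]],
  ],
)

```text
time_s: 17.23
position: [503.4, -240.7, 263.0]
ee_rot: [57.3, 76.5, 76.2]
ft_force: [-0.9, -0.2, 0.3]
finger_gap: 0.597
```

Request:
play_rows(
  deltas=[
    [[-0.86,0.31,-0.31,0,0,0,0.6],[-0.86,0.31,-0.31,0,0,0,0.6],[-0.86,0.31,-0.31,0,0,0,0.6],[-0.86,0.31,-0.31,0,0,0,0.6],[-0.86,0.31,-0.31,0,0,0,0.6]],
  ],
)

```text
time_s: 17.85
position: [503.5, -240.7, 263.0]
ee_rot: [41.8, 87.3, 82.3]
ft_force: [-0.2, 0.5, 0.5]
finger_gap: 0.596
```

Run:
```python
from h import *
k=K("wrist"); im=np.ascontiguousarray(env.grab_frame("wrist")[:,:,::-1])
s=env.state();print(s['position'],s['time_s'],s['qpos'])
print(rows(down(45),[560,-189,280]))
hsv=cv2.cvtColor(im,cv2.COLOR_BGR2HSV)
np.save("w3k.npy",np.array(k,dtype=object),allow_pickle=True)
# brown grip top face z=134 candidates
m=(hsv[...,1]>130)&(hsv[...,0]<16); print(rects(m,k,134,40,5000))
c0=np.array([560,-189,134.]); print(proj(k,[c0]),proj(k,[[560,-189,4]]))
cv2.imwrite("pics/w3.png",im)
```

```text
[ 503.84039783 -239.16805979  263.25163311] 17.9 [ 39.31223786  26.76671267 -22.61004249  92.96200441   8.27085081
  62.8220985   55.7472436 ]
(array([-4.29182184,  2.0683849 , -1.68328161]), array([-14.05547322,   1.87578373,  75.82986246]))
[(547, -193, 29, 37, 24.0), (571, -28, 75, 13, 80.3), (399, -154, 43, 35, 32.4), (577, 53, 18, 31, 22.7), (529, -18, 18, 75, 17.4), (489, -35, 9, 54, 7.3)]
[[393.88327484 192.2665322 ]] [[370.74946664 174.48177102]]
```

View pics/w3.png

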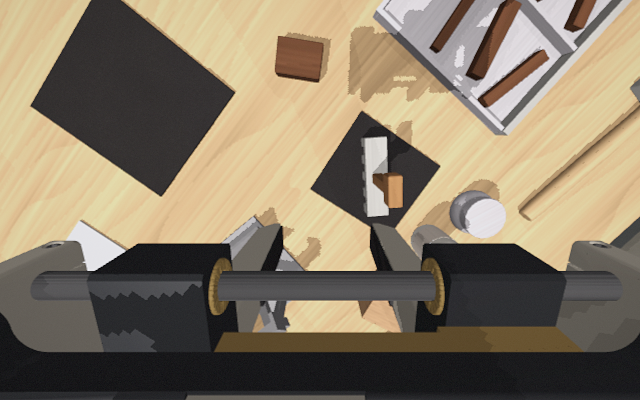

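Request:
play_rows(
  deltas=[
    [[-0.86,0.41,-0.34,0,0,0.5,0.6],[0,0,0,0,0.03,0.7,0.6],[0,0,0,0,0.03,0.7,0.6],[0,0,0,0,0,0.6,0.6],[0,0,0,0,0,0,0.6]],
  ],
)

```text
time_s: 18.52
position: [558.1, -185.4, 262.9]
ee_rot: [31.8, 89.8, 76.6]
ft_force: [-0.0, -0.3, -0.0]
finger_gap: 0.602
```

Run:
```python
from h import *
k=K("wrist"); im=np.ascontiguousarray(env.grab_frame("wrist")[:,:,::-1])
s=env.state();print(s['position'],s['time_s'],s['qpos'])
print(rows(down(45),[561,-188,110]))
hsv=cv2.cvtColor(im,cv2.COLOR_BGR2HSV)
p=proj(k,[[561,-188,134.]])[0].astype(int); print(p)
o=p-40; c=hsv[o[1]:o[1]+80,o[0]:o[0]+80]
for v in (130,160,190): print(rects((c[...,1]>130)&(c[...,0]<16)&(c[...,2]>v),k,134,30,5000,o))
cv2.imwrite("pics/w4.png",cv2.resize(im[o[1]:o[1]+80,o[0]:o[0]+80],None,fx=5,fy=5))
```

```text
[ 557.28840452 -186.84747289  262.82455803] 18.575 [ 30.60780856  29.18771649 -22.68014204  88.82389148  11.90853525
  64.42056112  50.09124868]
(array([-0.2657458 ,  0.07944364, -0.08153104]), array([152.82188817,  -3.6489801 ,   1.61407524]))
[326 195]
[]
[]
[]
```

Run:
```python
from h import *
k=K("wrist"); im=cv2.imread("pics/w4.png")[2::5,2::5]
hsv=cv2.cvtColor(im,cv2.COLOR_BGR2HSV); o=np.array([286,155])
for v in (40,70,90):
  m=(hsv[...,1]>110)&(hsv[...,0]<16)&(hsv[...,2]>v); print(v,m.sum(),rects(m,k,134,30,5000,o))
print(hsv[40,20:60:4].tolist()); print(hsv[20:70:5,40].tolist())
```

```text
40 459 [(557, -187, 13, 38, 44.7)]
70 448 [(558, -187, 13, 37, 44.7)]
90 410 [(559, -188, 13, 34, 44.7)]
[[173, 21, 49], [8, 22, 47], [0, 16, 47], [25, 7, 216], [15, 126, 206], [14, 128, 195], [15, 127, 200], [13, 94, 155], [20, 43, 18], [20, 24, 32]]
[[13, 149, 72], [14, 133, 182], [15, 130, 194], [15, 129, 193], [14, 128, 195], [15, 128, 196], [15, 128, 196], [12, 96, 185], [19, 10, 214], [6, 25, 52]]
```

Request:
play_rows(
  deltas=[
    [[0,0,0,1,-0.05,0,0.6],[0,0,0,1,0,0,0.6],[0,0,0,1,0,0,0.6],[0,0,0,0.9,0,0,0.6],[0,0,0,0.6,0,0,0.6]],
  ],
)

```text
time_s: 19.2
position: [556.8, -189.5, 126.6]
ee_rot: [100.3, 89.9, 144.8]
ft_force: [-0.3, -0.3, -0.4]
finger_gap: 0.599
```

Request:
play_rows(
  deltas=[
    [[0,0,0,0.5,0,0,0.6],[0,0,0,0.1,0,0,0.6],[0,0,0,0,0,0,0.3]],
  ],
)

```text
time_s: 19.58
position: [558.4, -188.3, 110.4]
ee_rot: [7.8, 89.9, 52.4]
ft_force: [-0.4, -0.6, -0.2]
finger_gap: 0.537
```

Request:
play_rows(
  deltas=[
    [[0,0,0,0,0,0,0],[0,0,0,0,0,0,0],[0,0,0,0,0,0,0],[0,0,0,0,0,0,0]],
  ],
  force=55,
)

```text
time_s: 20.08
position: [558.4, -187.8, 110.3]
ee_rot: [14.0, 89.9, 58.7]
ft_force: [0.0, -0.0, -0.2]
finger_gap: 0.168
```

Request:
play_rows(
  deltas=[
    [[0,0,0,-0.3,0,0,0],[0,0,0,-0.7,0,0,0],[0,0,0,-0.9,0,0,0],[0,0,0,-0.7,0,0,0]],
  ],
)

```text
time_s: 20.58
position: [557.8, -188.2, 189.1]
ee_rot: [35.4, 89.9, 80.1]
ft_force: [0.4, 0.9, -2.6]
finger_gap: 0.172
```

Request:
play_rows(
  deltas=[
    [[0.98,0,0,0,0.6,0.1,0],[0.98,0,0,0,0.95,0.15,0],[0.98,0,0,0,0.95,0.15,0],[0.98,0,0,0,0.95,0.15,0],[0.98,0,0,0,0.95,0.15,0]],
  ],
)

```text
time_s: 21.2
position: [500.8, -67.2, 188.4]
ee_rot: [82.5, 89.9, 102.5]
ft_force: [0.6, 0.5, -2.9]
finger_gap: 0.169
```

Request:
play_rows(
  deltas=[
    [[0.98,0,0,0,0.93,-0.23,0],[0.98,0,0,0,0.93,-0.23,0],[0.98,0,0,0,0.93,-0.23,0],[0.98,0,0,0,0.93,-0.23,0],[0,0,0,0,0,0,0]],
  ],
)

```text
time_s: 21.82
position: [449.3, 36.8, 188.8]
ee_rot: [92.2, 89.8, 93.1]
ft_force: [-0.5, -0.0, -2.3]
finger_gap: 0.172
```

Run:
```python
from h import *
k=K("wrist"); im=np.ascontiguousarray(env.grab_frame("wrist")[:,:,::-1])
s=env.state();print(s['position'],s['time_s'],s['qpos'],s['finger_gap'],s['ft_force'])
print(rows(down(1),[445,45,186]))
np.save("w5k.npy",np.array(k,dtype=object),allow_pickle=True); cv2.imwrite("pics/w5.png",im)
```

```text
[450.00943206  34.96823057 188.69693364] 21.875 [  1.61106692  21.16002055 -11.81878066 115.6295909    6.01409924
  43.73373589 -12.99151364] 0.1702802476632483 [ 0.43125229 -0.53478215 -1.69752528]
(array([-0.2104878 ,  0.03118157, -0.09199458]), array([ 2.71051982, 10.09549894, -4.87219067]))
```

View pics/w5.png

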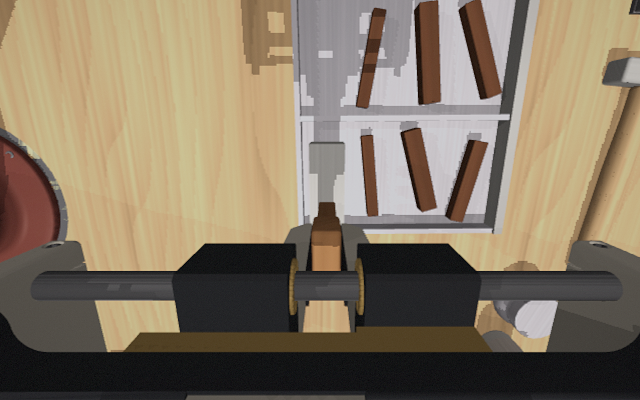

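Run:
```python
from h import *
k=np.load("w5k.npy",allow_pickle=True); im=cv2.imread("pics/w5.png")
g=cv2.cvtColor(im,cv2.COLOR_BGR2GRAY).astype(int)
for u in (360,400,440,480): print(u,[ (v,g[v,u]) for v in range(106,126)]) if u in(400,480) else None
print(g[215:240,400]); print("row 190", g[190,485:512]); print("row 190 near", g[200,296:312])
print(ray(k,[(303,117),(506,117)],24),ray(k,[(307,231),(496,232)],24))
print("head +y end, z at bar", ray(k,[(308,142),(344,142)],34+82), "TCP pred of head end should be y0+56")
```

```text
400 [(106, np.int64(146)), (107, np.int64(150)), (108, np.int64(151)), (109, np.int64(150)), (110, np.int64(151)), (111, np.int64(149)), (112, np.int64(151)), (113, np.int64(149)), (114, np.int64(155)), (115, np.int64(185)), (116, np.int64(204)), (117, np.int64(202)), (118, np.int64(202)), (119, np.int64(203)), (120, np.int64(198)), (121, np.int64(169)), (122, np.int64(181)), (123, np.int64(182)), (124, np.int64(175)), (125, np.int64(138))]
480 [(106, np.int64(150)), (107, np.int64(151)), (108, np.int64(150)), (109, np.int64(151)), (110, np.int64(152)), (111, np.int64(151)), (112, np.int64(150)), (113, np.int64(151)), (114, np.int64(174)), (115, np.int64(203)), (116, np.int64(201)), (117, np.int64(201)), (118, np.int64(202)), (119, np.int64(198)), (120, np.int64(179)), (121, np.int64(195)), (122, np.int64(195)), (123, np.int64(195)), (124, np.int64(194)), (125, np.int64(193))]
[135 147 146 148 148 147 146 138 120  75  78  77  73 112 186 203 201 200
 195 188 189 189 189 189 189]
row 190 [200 200 193 151  67  70  73  73  72  74  72  73  71  68  82 155 193 190
 189 188 188 188 189 186 178 177 177]
row 190 near [181 190 203 206 205 208 185 137 190 207 205 204 203 202 203 200]
[[421.44435039 113.59384505  24.        ]
 [648.91245522 117.15918492  24.        ]] [[425.69869308 -22.85084481  24.        ]
 [661.14179819 -20.44029497  24.        ]]
head +y end, z at bar [[432.90265452  91.80496651 116.        ]
 [462.39199481  92.26847301 116.        ]] TCP pred of head end should be y0+56
```

Request:
play_rows(
  deltas=[
    [[0,0,0,0.3,0.34,-0.16,0],[0,0,0,0.7,0,0,0],[0,0,0,0.7,0,0,0],[0,0,0,0.4,0,0,0],[0,0,0,0,0,0,0]],
  ],
)

```text
time_s: 22.5
position: [444.9, 44.3, 124.6]
ee_rot: [137.1, 89.9, 137.6]
ft_force: [0.5, -0.1, -2.8]
finger_gap: 0.171
```

Run:
```python
from h import *
k=np.load("w5k.npy",allow_pickle=True)
print("fence in top/bot",ray(k,[(499.5,190)],28),ray(k,[(488.5,190)],4),"near inner",ray(k,[(302.5,200)],20))
s=env.state();print(s['position'],s['qpos'],s['finger_gap'],s['ft_force'])
print(rows(down(1),[445,45,112]))
```

```text
fence in top/bot [[653.60337812  34.13819823  28.        ]] [[655.13971649  28.50154915   4.        ]] near inner [[419.98861546  15.98710728  20.        ]]
[444.8880711   44.2739414  124.61674363] [ -0.93783496  26.79397593 -10.44563242 120.48353309   8.32448889
  33.46755456 -16.68625459] 0.17099422795272415 [ 0.45038088 -0.1260034  -2.7691712 ]
(array([-0.43752293, -0.09961081, -0.09333931]), array([12.61767624,  0.70445434,  0.14106492]))
```

Request:
play_rows(
  deltas=[
    [[-0.08,0,0,0.25,0.02,0,0],[0,0,0,0.2,0,0,0],[0,0,0,0,0,0,0]],
  ],
)

```text
time_s: 22.88
position: [445.3, 45.2, 111.7]
ee_rot: [91.5, 89.9, 92.5]
ft_force: [0.3, -0.7, -2.9]
finger_gap: 0.171
```

Request:
play_rows(
  deltas=[
    [[0,0,0,0,0,0.15,0],[0,0,0,0,0,0.25,0],[0,0,0,0,0,0.25,0],[0,0,0,0,0,0.25,0],[0,0,0,0,0,0.25,0]],
  ],
)

```text
time_s: 23.5
position: [480.6, 45.8, 112.0]
ee_rot: [72.0, 89.9, 73.0]
ft_force: [-0.1, -0.4, -2.1]
finger_gap: 0.165
```

Request:
play_rows(
  deltas=[
    [[0,0,0,0,0,0.25,0],[0,0,0,0,0,0.25,0],[0,0,0,0,0,0.25,0],[0,0,0,0,0,0.25,0],[0,0,0,0,0,0.25,0]],
  ],
)

```text
time_s: 24.12
position: [517.8, 46.5, 112.0]
ee_rot: [85.3, 89.9, 86.3]
ft_force: [-0.6, -0.1, -2.6]
finger_gap: 0.171
```

Run:
```python
from h import *
s=env.state();print(s['position'],s['qpos'],s['finger_gap'],s['ft_force'])
t=np.array([np.cos(np.radians(1)),np.sin(np.radians(1))]); print(rows(down(1),[535+51.5+1.2,47.3-.5,111.5]))
```

```text
[517.76813625  46.48618911 111.95479665] [ -0.6730063   32.78272527 -10.15031202 110.32524842   8.82443145
  37.60748792 -15.24910167] 0.1708419093543862 [-0.62126472 -0.10194875 -2.62576444]
(array([-0.00713821,  0.00872135, -0.10620813]), array([ 0.46376716, -0.89885573, 69.92673211]))
```

Request:
play_rows(
  deltas=[
    [[0,0,0,0,0,0.25,0],[0,0,0,0,0,0.25,0],[0,0,0,0,0,0.25,0],[0,0,0,0,0,0.25,0],[0,0,0,0,0,0.25,0]],
  ],
)

```text
time_s: 24.75
position: [555.5, 47.1, 112.0]
ee_rot: [71.6, 89.9, 72.6]
ft_force: [-0.0, 0.2, -2.7]
finger_gap: 0.17
```

Request:
play_rows(
  deltas=[
    [[0,0,0,0,0,0.2,0],[0,0,0,0,0,0.2,0],[0,0,0,0,0,0.15,0],[0,0,0,0,0,0.1,0],[0,0,0,0,0,0,0]],
  ],
)

```text
time_s: 25.38
position: [574.9, 47.5, 112.1]
ee_rot: [56.0, 89.9, 56.9]
ft_force: [-0.5, 0.4, -2.8]
finger_gap: 0.167
```

Run:
```python
from h import *
k=K("wrist"); im=np.ascontiguousarray(env.grab_frame("wrist")[:,:,::-1])
s=env.state();print(s['position'],s['finger_gap'],s['ft_force'])
cv2.imwrite("pics/w6.png",cv2.resize(im[60:300,260:560],None,fx=2.4,fy=2.4)); cv2.imwrite("pics/w6f.png",im)
```

```text
[574.80698822  47.47840677 112.12159004] 0.1656121955137379 [-0.57801994  0.4342213  -3.00394613]
```

View pics/w6.png

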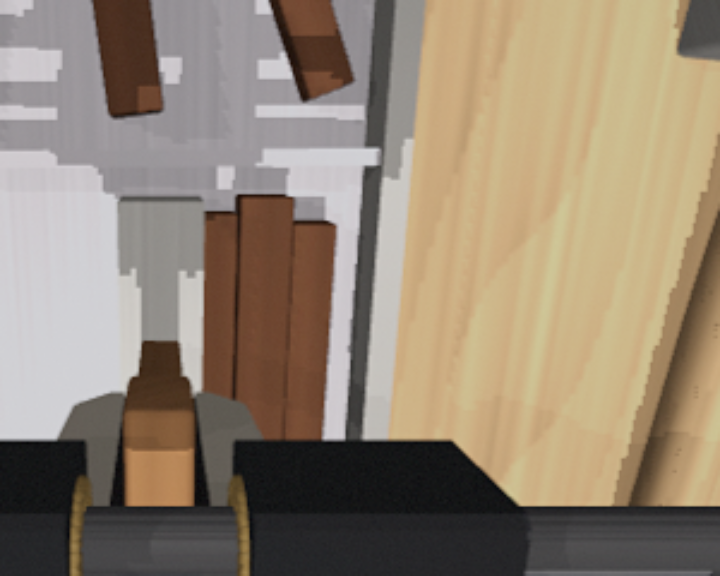

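The three blanks are side by side ahead of the rake, about 10 mm short of the fence. I push the rest gently, watching the force.

Request:
play_rows(
  deltas=[
    [[0,0,0,0,0,0.1,0],[0,0,0,0,0,0.1,0],[0,0,0,0,0,0.08,0],[0,0,0,0,0,0,0]],
  ],
)

```text
time_s: 25.92
position: [583.4, 47.6, 112.1]
ee_rot: [52.4, 89.9, 53.4]
ft_force: [-0.0, 0.6, -2.4]
finger_gap: 0.171
```

Request:
play_rows(
  deltas=[
    [[0,0,0,0,0,0.05,0],[0,0,0,0,0,0.04,0],[0,0,0,0,0,0,0]],
  ],
)

```text
time_s: 26.3
position: [585.8, 47.7, 112.0]
ee_rot: [62.7, 89.9, 63.7]
ft_force: [1.1, -0.4, -2.7]
finger_gap: 0.169
```

Request:
play_rows(
  deltas=[
    [[0,0,0,0,0,0.05,0],[0,0,0,0,0,0,0]],
  ],
)

```text
time_s: 26.55
position: [587.3, 47.7, 112.1]
ee_rot: [59.9, 89.9, 60.8]
ft_force: [-0.0, 0.1, -3.0]
finger_gap: 0.17
```

Request:
play_rows(
  deltas=[
    [[0,0,0,0,0,0.04,0],[0,0,0,0,0,0,0]],
  ],
)

```text
time_s: 26.8
position: [588.1, 47.7, 112.0]
ee_rot: [87.5, 89.9, 88.5]
ft_force: [-2.7, 0.1, -1.7]
finger_gap: 0.167
```

Request:
play_rows(
  deltas=[
    [[0,0,0,0,0,0.04,0],[0,0,0,0,0,0,0]],
  ],
)

```text
time_s: 27.05
position: [588.5, 47.7, 111.8]
ee_rot: [137.2, 89.9, 138.2]
ft_force: [-3.1, 0.2, -0.8]
finger_gap: 0.172
```

Request:
play_rows(
  deltas=[
    [[0,0,0,0,0,0.03,0],[0,0,0,0,0,0,0]],
  ],
)

```text
time_s: 27.3
position: [588.9, 47.6, 111.7]
ee_rot: [154.4, 89.8, 155.4]
ft_force: [-4.8, 0.2, -1.2]
finger_gap: 0.17
```

Request:
play_rows(
  deltas=[
    [[0,0,0,0,0,-0.15,0],[0,0,0,0,0,-0.4,0],[0,0,0,-0.4,0,-0.8,0],[0,0,0,-0.8,0,-0.8,0],[0,0,0,-0.7,0.5,-0.8,0]],
  ],
)

```text
time_s: 27.92
position: [502.0, 59.9, 170.2]
ee_rot: [18.3, 89.7, 19.1]
ft_force: [0.7, 0.3, -3.2]
finger_gap: 0.163
```

Request:
play_rows(
  deltas=[
    [[0,0,0,0,0.9,-0.6,0],[0,0,0,0,0.9,-0.6,0],[0,0,0,0,0.9,-0.5,0],[0,0,0,0,0.9,-0.15,0],[0,0,0,0,0.35,0,0]],
  ],
)

```text
time_s: 28.55
position: [444.3, 180.8, 170.0]
ee_rot: [46.7, 89.7, 47.9]
ft_force: [0.8, -0.0, -3.4]
finger_gap: 0.169
```

Request:
play_rows(
  deltas=[
    [[0,0,0,0,0,0,0]],
  ],
)

```text
time_s: 28.68
position: [444.7, 178.9, 169.5]
ee_rot: [43.6, 89.8, 44.6]
ft_force: [0.6, 0.4, -1.6]
finger_gap: 0.164
```

Run:
```python
from h import *
s=env.state();print(s['position'],s['qpos'],s['finger_gap'],s['ft_force'])
print(rows(down(1),[443.8,181.3,111.5]))
k=K("wrist"); im=np.ascontiguousarray(env.grab_frame("wrist")[:,:,::-1]); cv2.imwrite("pics/w7.png",im)
hsv=cv2.cvtColor(im,cv2.COLOR_BGR2HSV); m=(hsv[...,1]>90)&(hsv[...,2]<140)&(hsv[...,0]<14); m[:,:345]=0;m[240:]=0
print(rects(m,k,20,80,5000))
```

```text
[444.73250937 178.93761132 169.52950639] [-16.01721317  24.91435666 -11.86637496 113.1170716    7.27926547
  42.47870835 -31.1330694 ] 0.16421702117473377 [ 0.57366523  0.35893264 -1.57741966]
(array([ 0.03888332,  0.14424864, -0.13723033]), array([58.03261157,  2.23996566, -1.03567084]))
[(493, 177, 98, 14, 82.0), (555, 181, 24, 101, 8.3), (611, 187, 21, 102, 23.2)]
```

Request:
play_rows(
  deltas=[
    [[0,0,0,0.5,0.07,-0.03,0],[0,0,0,0.7,0,0,0],[0,0,0,0.5,0,0,0],[0,0,0,0.2,0,0,0],[0,0,0,0,0,0,0]],
  ],
)

```text
time_s: 29.35
position: [443.5, 179.9, 112.1]
ee_rot: [71.0, 89.9, 71.9]
ft_force: [0.7, 0.8, -2.7]
finger_gap: 0.171
```

Request:
play_rows(
  deltas=[
    [[0,0,0,0,0,0.15,0],[0,0,0,0,0,0.25,0],[0,0,0,0,0,0.25,0],[0,0,0,0,0,0.25,0],[0,0,0,0,0,0.25,0]],
  ],
)

```text
time_s: 29.98
position: [478.2, 181.3, 112.2]
ee_rot: [72.3, 89.9, 73.3]
ft_force: [-0.3, 0.6, -2.0]
finger_gap: 0.167
```

Request:
play_rows(
  deltas=[
    [[0,0,0,0,0,0.25,0],[0,0,0,0,0,0.25,0],[0,0,0,0,0,0.25,0],[0,0,0,0,0,0.25,0],[0,0,0,0,0,0.25,0]],
  ],
)

```text
time_s: 30.6
position: [515.5, 182.0, 112.2]
ee_rot: [78.7, 89.9, 79.6]
ft_force: [-0.7, -0.3, -2.8]
finger_gap: 0.171
```

Request:
play_rows(
  deltas=[
    [[0,0,0,0,0,0.25,0],[0,0,0,0,0,0.25,0],[0,0,0,0,0,0.25,0],[0,0,0,0,0,0.25,0],[0,0,0,0,0,0.2,0]],
  ],
)

```text
time_s: 31.22
position: [551.6, 182.6, 112.2]
ee_rot: [75.2, 89.9, 76.2]
ft_force: [-0.9, -0.0, -2.2]
finger_gap: 0.168
```

Run:
```python
from h import *
s=env.state();print(s['position'],s['qpos'],s['finger_gap'],s['ft_force'])
print(rows(down(1),[586,183.7,112]))
```

```text
[551.59318369 182.63824598 112.22383646] [-13.72696467  37.03345174 -10.65756598 100.54322082   9.23236069
  43.20907323 -28.03485617] 0.16763391778598036 [-0.85197889 -0.01021947 -2.24509841]
(array([-0.01525316,  0.02807455, -0.10613078]), array([ 0.24156425,  0.46984275, 34.41986821]))
```

Request:
play_rows(
  deltas=[
    [[0,0,0,0,0,0.2,0],[0,0,0,0,0,0.2,0],[0,0,0,0,0,0.2,0],[0,0,0,0,0,0.15,0],[0,0,0,0,0,0.1,0]],
  ],
)

```text
time_s: 31.85
position: [576.7, 183.0, 112.3]
ee_rot: [84.4, 89.9, 85.4]
ft_force: [-1.6, 0.7, -2.1]
finger_gap: 0.169
```

Request:
play_rows(
  deltas=[
    [[0,0,0,0,0,0.06,0],[0,0,0,0,0,0.05,0],[0,0,0,0,0,0,0]],
  ],
)

```text
time_s: 32.22
position: [580.2, 183.2, 112.3]
ee_rot: [60.2, 89.9, 61.2]
ft_force: [-0.7, 0.2, -2.9]
finger_gap: 0.167
```

Request:
play_rows(
  deltas=[
    [[0,0,0,0,0,0.05,0],[0,0,0,0,0,0,0]],
  ],
)

```text
time_s: 32.48
position: [581.5, 183.2, 112.4]
ee_rot: [66.8, 89.9, 67.8]
ft_force: [-0.2, 0.3, -3.2]
finger_gap: 0.166
```

Request:
play_rows(
  deltas=[
    [[0,0,0,0,0,0.06,0],[0,0,0,0,0,0.05,0],[0,0,0,0,0,0,0]],
  ],
)

```text
time_s: 32.85
position: [584.8, 183.2, 112.2]
ee_rot: [76.9, 89.9, 77.9]
ft_force: [-1.1, -0.5, -2.8]
finger_gap: 0.172
```

Request:
play_rows(
  deltas=[
    [[0,0,0,0,0,0.04,0],[0,0,0,0,0,0,0]],
  ],
)

```text
time_s: 33.1
position: [585.2, 183.2, 112.1]
ee_rot: [129.0, 89.9, 130.0]
ft_force: [-1.9, 0.2, -1.7]
finger_gap: 0.169
```

Request:
play_rows(
  deltas=[
    [[0,0,0,0,0,0.04,0],[0,0,0,0,0,0,0]],
  ],
)

```text
time_s: 33.35
position: [585.7, 183.1, 111.9]
ee_rot: [159.5, 89.8, 160.6]
ft_force: [-5.1, -1.0, -1.3]
finger_gap: 0.166
```

Request:
play_rows(
  deltas=[
    [[0,0,0,0,0,-0.15,0],[0,0,0,0,0,-0.4,0],[0,0,0,-0.6,0,-0.8,0],[0,0,0,-1,0,-0.8,0],[0,0,0,-1,-0.5,0,0]],
  ],
)

```text
time_s: 33.98
position: [521.0, 169.1, 191.5]
ee_rot: [69.4, 89.8, 70.6]
ft_force: [1.0, 0.6, -2.3]
finger_gap: 0.168
```

Request:
play_rows(
  deltas=[
    [[0,0,0,-0.3,-1,0,0],[0,0,0,0,-1,0,0],[0,0,0,0,-1,0,0],[0,0,0,0,-1,0,0],[0,0,0,0,0,0,0]],
  ],
)

```text
time_s: 34.6
position: [525.5, 43.4, 199.5]
ee_rot: [-7.5, 89.8, -6.9]
ft_force: [-0.3, -0.0, -2.5]
finger_gap: 0.169
```

Run:
```python
from h import *
k=K("wrist"); im=np.ascontiguousarray(env.grab_frame("wrist")[:,:,::-1]); cv2.imwrite("pics/w8f.png",im)
s=env.state();print(s['position'],s['qpos'],s['finger_gap'],s['ft_force'],s['time_s'])
hsv=cv2.cvtColor(im,cv2.COLOR_BGR2HSV); m=(hsv[...,1]>90)&(hsv[...,2]<140)&(hsv[...,0]<14); m[:,:345]=0;m[240:]=0
print(rects(m,k,20,80,9000))
print(rows(down(45),[557,-189,190]))
cv2.imwrite("pics/w8.png",cv2.resize(im[:250,280:530],None,fx=2.4,fy=2.4,interpolation=cv2.INTER_CUBIC))
```

```text
[525.41805447  45.98354871 199.48054803] [  0.76419425  26.44036898 -11.82279846 103.85831081   6.7252564
  50.19032094 -13.3304612 ] 0.16964138321916955 [ 0.14370819  0.84445217 -2.54227572] 34.65
[(627, 48, 54, 109, 1.2), (624, 181, 54, 103, 1.4)]
(array([-4.41787644e+01,  2.08191257e-01, -2.84974718e-02]), array([   9.14839811, -235.42864639,   28.18204228]))
```

View pics/w8.png

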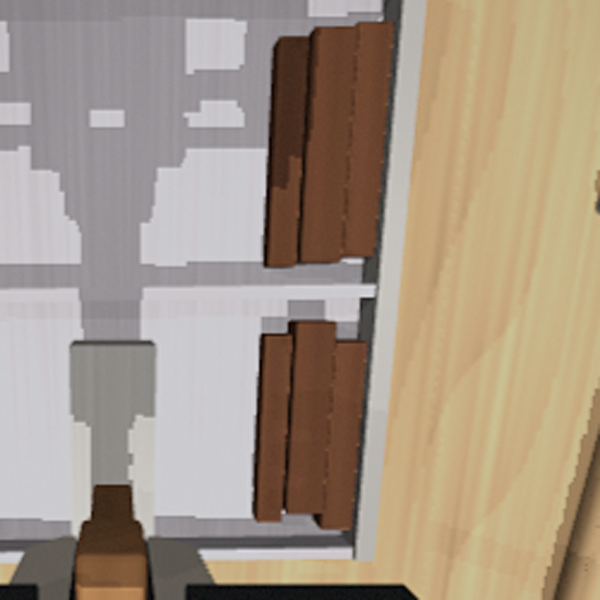

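Both rows lie flat and close against the fence: left bay at px (330,145) and right at (310,430) in the crop. The masks give 1.2–1.4° and about 54 mm deep, measured at a fixed 20 mm height. Now I return the rake to the mat.

Request:
play_rows(
  deltas=[
    [[-0.12,0,0,0,-0.87,0.08,0],[-0.12,0,0,0,-0.87,0.08,0],[-0.12,0,0,0,-0.87,0.08,0],[-0.12,0,0,0,-0.87,0.08,0],[-0.12,0,0,0,-0.87,0.08,0]],
  ],
)

```text
time_s: 35.28
position: [542.8, -81.7, 199.1]
ee_rot: [41.0, 89.8, 45.2]
ft_force: [0.0, -0.4, -2.2]
finger_gap: 0.172
```

Request:
play_rows(
  deltas=[
    [[-0.12,0,0,0,-0.87,0.08,0],[-0.12,0,0,0,-0.87,0.08,0],[-0.12,0,0,0,-0.87,0.08,0],[-0.12,0,0,0,-0.87,0.08,0],[0,0,0,0,0,0,0]],
  ],
)

```text
time_s: 35.9
position: [561.0, -187.6, 198.6]
ee_rot: [10.2, 89.9, 16.4]
ft_force: [-0.8, -0.0, -2.7]
finger_gap: 0.165
```

Request:
play_rows(
  deltas=[
    [[0,0,0,0,0,0,0]],
  ],
)

```text
time_s: 36.02
position: [560.8, -183.5, 198.6]
ee_rot: [67.8, 89.8, 74.4]
ft_force: [-0.3, 1.2, -3.6]
finger_gap: 0.166
```

Run:
```python
from h import *
s=env.state();print(s['position'],s['qpos'],s['finger_gap'],s['ft_force'],s['time_s'])
print(rows(down(7),[562,-188,118]))
```

```text
[ 560.7649539  -183.51386492  198.59113872] [ 23.75618105  31.85308103 -12.17470311  93.83364101   7.51581909
  55.11760943  15.58385707] 0.1663443303941434 [-0.2718242   1.17927576 -3.56584182] 36.025
(array([-0.47390736,  0.08793984, -0.21324659]), array([80.57443537, -4.89786175,  0.5947285 ]))
```

Next I lower to 7 mm above the mat, then feel for contact in small steps.

Request:
play_rows(
  deltas=[
    [[0,0,0,0.6,-0.14,0,0],[0,0,0,0.9,0,0,0],[0,0,0,0.8,0,0,0],[0,0,0,0.4,0,0,0],[0,0,0,0,0,0,0]],
  ],
)

```text
time_s: 36.65
position: [560.8, -188.7, 117.2]
ee_rot: [94.1, 89.8, 100.6]
ft_force: [-0.2, -0.5, -3.4]
finger_gap: 0.168
```

Request:
play_rows(
  deltas=[
    [[0,0,0,0.08,0,0,0],[0,0,0,0.06,0,0,0],[0,0,0,0,0,0,0]],
  ],
)

```text
time_s: 37.02
position: [561.0, -190.2, 113.7]
ee_rot: [49.1, 89.9, 55.5]
ft_force: [-0.0, -0.3, -2.8]
finger_gap: 0.167
```

Request:
play_rows(
  deltas=[
    [[0,0,0,0.04,0,0,0],[0,0,0,0,0,0,0]],
  ],
)

```text
time_s: 37.28
position: [560.8, -190.1, 112.2]
ee_rot: [68.4, 89.9, 74.8]
ft_force: [0.5, -0.4, -2.4]
finger_gap: 0.167
```

Request:
play_rows(
  deltas=[
    [[0,0,0,0.03,0,0,0],[0,0,0,0,0,0,0]],
  ],
)

```text
time_s: 37.52
position: [560.8, -190.1, 111.2]
ee_rot: [71.1, 89.9, 77.5]
ft_force: [0.5, 0.4, -3.3]
finger_gap: 0.169
```

Request:
play_rows(
  deltas=[
    [[0,0,0,0.03,0,0,0],[0,0,0,0,0,0,0]],
  ],
)

```text
time_s: 37.78
position: [561.0, -190.1, 110.4]
ee_rot: [63.0, 89.9, 69.3]
ft_force: [-0.3, -0.2, -2.5]
finger_gap: 0.173
```

Request:
play_rows(
  deltas=[
    [[0,0,0,0.03,0,0,0],[0,0,0,0,0,0,0]],
  ],
)

```text
time_s: 38.02
position: [561.1, -189.9, 110.3]
ee_rot: [49.7, 89.9, 56.1]
ft_force: [-1.1, 1.1, 3.8]
finger_gap: 0.166
```

Request:
play_rows(
  deltas=[
    [[0,0,0,0.02,0,0,0],[0,0,0,0,0,0,0]],
  ],
)

```text
time_s: 38.28
position: [561.2, -189.9, 110.2]
ee_rot: [40.6, 89.9, 47.0]
ft_force: [-1.9, 1.2, 7.5]
finger_gap: 0.168
```

Standing on the mat. I open and go straight up, then check.

Request:
play_rows(
  deltas=[
    [[0,0,0,0,0,0,0.6],[0,0,0,0,0,0,0.6],[0,0,0,0,0,0,0.6],[0,0,0,0,0,0,0.6]],
  ],
)

```text
time_s: 38.78
position: [560.9, -190.2, 108.7]
ee_rot: [70.0, 89.9, 76.4]
ft_force: [0.5, 0.3, 0.0]
finger_gap: 0.548
```

Request:
play_rows(
  deltas=[
    [[0,0,0,-0.3,0,0,0.6],[0,0,0,-0.7,0,0,0.6],[0,0,0,-1,0,0,0.6],[0,0,0,-1,0,0,0.6],[0,0,0,-1,0,0,0.6]],
  ],
)

```text
time_s: 39.4
position: [560.9, -190.3, 230.6]
ee_rot: [43.0, 89.9, 49.4]
ft_force: [0.3, -0.1, -0.8]
finger_gap: 0.599
```

Request:
play_rows(
  deltas=[
    [[0,0,0,-0.5,0,-1,0.6],[0,0,0,-0.3,0,-1,0.6],[0,0,0,0,0,-1,0.6],[0,0,0,0,0,0,0.6]],
  ],
)

```text
time_s: 39.9
position: [469.7, -201.2, 253.8]
ee_rot: [44.7, 89.9, 51.0]
ft_force: [1.2, -0.2, 0.4]
finger_gap: 0.601
```

Run:
```python
from h import *
s=env.state();print(s['position'],s['finger_gap'],s['ft_force'],s['time_s'])
im=env.grab_frame("scene")[:,:,::-1]; cv2.imwrite("pics/fin.png",cv2.resize(im[100:370,150:540],None,fx=2,fy=2,interpolation=cv2.INTER_CUBIC))
```

```text
[ 469.66005483 -201.15204873  253.7909839 ] 0.6014037985142809 [ 1.24294003 -0.16276824  0.42489083] 39.9
```

View pics/fin.png

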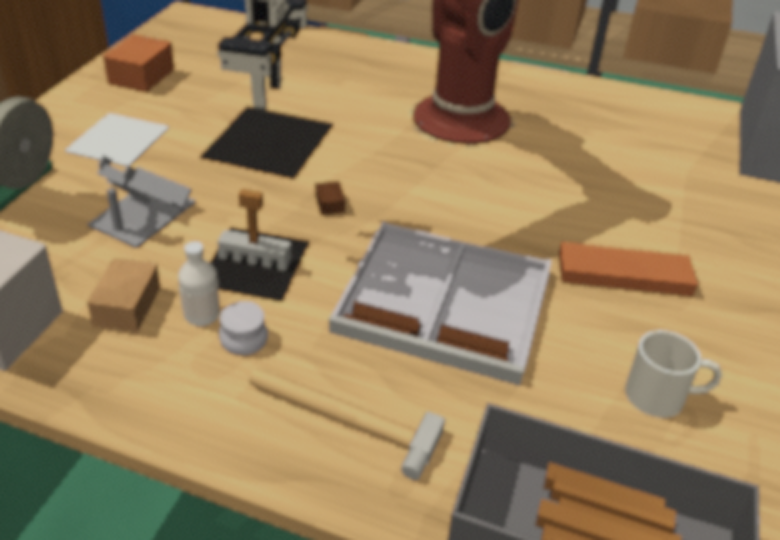

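```bash
python3 -c "
from cell import env
print(env.finish_job())"
```

```text
the job is handed in; nothing more can be done
None
```

The job is done and handed in. The arm moves ended at 39.9 s of robot time, against the 72 s limit.

I took the rake from the rack by its shaft, stood it on the smaller black mat and let go. I then took it again by the top grip and combed the right bay, then the left, against the fence with about 5 N at the end of each push. Finally I stood the rake back on the mat and let go.

**Last checks:**
- **Blanks:** The wrist picture after combing shows three blanks flat and side by side at the fence in each bay. The rows lie at 1.2° and 1.4°, against a tray yaw of about 1°. I judged contact with the fence by the push force and that picture, not by measuring the gap.
- **Rake:** The final scene picture shows it upright on the mat with the gripper well clear, and the other things look undisturbed.
- **Forces:** The largest wrist force I read was about 7.5 N.

**Trouble on the way:** While turning the rake upright, two joints came close to their limits (joint 5 at -77.9°, joint 6 at 6.9°), so I stood it at 45° yaw on the mat instead.

**Disagreement:** A second, clipped view of the mat put its centre differently (x 545 instead of 567, y -192 instead of -186). I kept the full view for x and set y at about -188.

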